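# Lock a relief panel into the sloping carving stand

### The job

Close the steel keeper bar of the sloping carving stand over the wooden relief panel by swinging it up to its stop, so that the eye at its end lines up over the eye of the fixed bracket; then take the steel locking pin with the flat collar out of the tool block and push it through both eyes until its collar sits fully home on the keeper, and let go. Leave the other two tools in the block.

Things in the scene. Friction and masses are not known exactly. Their poses are not given: they have to be found in the camera images.
- keeper (a joint): Steel bar 28 mm wide, 14 thick, parallel to the stand's deck (which slopes 30 degrees, rising away from the robot), hinged at the deck's right side seen from the robot. In rad: 0 = closed on a hard stop, straight across the panel, its eye exactly over the fixed knuckle; larger = swung open, downhill to the robot (limit 1.25). Stiff: stays where left; 3 to 6 N at the post moves it.
- keeper_pivot (a point): On the keeper's pivot axis, level with the bar's top face. Its z axis is the pivot axis, square to the deck (30 degrees from vertical, leaning to the robot); its y axis points along the bar to the eye. The pivot stud's end stands 6 mm above the bar.
- keeper_post (a point): Half-way up the keeper's upright handle post: a dark steel round post 18 mm in diameter, 50 mm tall, standing square on the bar, 100 mm from the pivot axis. The point is 25 mm above the bar's top face. Axes as keeper_pivot. It can be gripped or pushed.
- keeper_eye (a point): Centre of the keeper's eye (a 19 mm through hole in a 46 mm square, 14 mm thick end), on its top face, 190 mm from the pivot axis. Axes as keeper_pivot.
- knuckle_hole (a point): Centre of the upper mouth of the fixed knuckle: dark steel block 50 x 50 x 50 mm at the deck's left side, a 19 mm hole right through it. z axis out of the hole (30 degrees from vertical, leaning to the robot), x up the slope, y from keeper pivot to hole. The closed keeper's underside lies 2 mm, its top face 16 mm above this point (along z). Free space below the block.
- pin_mid (a point): Middle of the steel locking pin, 123 mm long; z axis from tip to grip. From the tip: shank 16 mm thick, 75 long (first 14 mm taper to 8), collar 32 mm wide, 6 thick, round grip 22 mm thick, 42 long. Point 61.5 mm from the tip; collar underside 13.5 mm, grip middle 40.5 mm above it. 0.13 to 0.24 kg. Starts upright in a hole of the block, tip on the table, collar clear of the block. Home: collar on the keeper.
- punch_mid (a point): Middle of a plain steel rod punch without collar, 16 mm in diameter and 150 mm long, upright in another hole of the block. Leave in place.
- awl_mid (a point): Middle of an awl, 140 mm long, with a pear-shaped wooden handle 36 mm thick, upright in the third hole. Leave in place.
- rack_top (a point): Centre of the top face of the fixed wooden tool block, 60 x 210 x 70 mm (long along its y axis), with three 20 mm holes right through in a row at -70, 0 and +70 mm along y.
There are look-alikes about, which are no part of the job. What is shaped like the part that bears pin_mid but red or turquoise is not meant.

How it is judged:
By the outcome, as a careful person would: the job done as asked, in the order asked, and still so for the second after the job is handed in, with the robot touching nothing.
It also fails if it takes over 61 s, if anything falls off the work surface, if the arm or the gripper's body presses on something with over 40 N, if the wrist force passes 120 N, or if a joint passes its speed limit or range.

### The arm

A 6-joint arm with a two-finger parallel gripper is mounted at the origin on the work surface. World frame = base frame: x ahead of the robot, y to its left, z up, the work surface at z = 0. Lengths are in mm, angles in rad, forces in N, time in s.
With the tool pointing down it reaches from about 250 to 800 mm from the base axis. Payload 8.5 kg.
Tool frame: the origin (TCP) lies on the centre line of the jaws, within the pads' length; the fingertips stand robot.tip_reach ahead of it and the grasp point (between the pads) lies 3 mm ahead of it (robot.tip_reach is the distance from the TCP to the fingertips, in mm); z points along the fingers, y is the line along which they close (so a half turn about z gives the same grasp; the last joint's range is limited). The gripper opens to 85 mm and grips with 20 to 120 N. Pads are 22 mm wide; open, the fingers measure 114 mm over their backs; the gripper's body (76 mm by 85 mm) begins 54 mm behind the grasp point. The pads swing forward as they close: fully open they stand 13 mm farther back than shut.
Start: joints at [1.24, 0.238, -0.013, 1.319, 0, 1.571], TCP at [170.504, 496.497, 253.276] pointing down, gripper open.
Joint ranges: [-2.66, 2.66], [-1.03, 1.9], [-1.14, 1.46], [-1.82, 2.27], [-1.45, 1.34], [-3.14, 3.14]. Speed limits (rad/s): [2.22, 2.22, 2.79, 3.14, 3.14, 3.14].

### API

Orientations are given as a unit quaternion [w, x, y, z].
In Python, from rig import robot gives the robot as it stands.
- The arm moves only by the tool drive_tool, never from a script. Its argument "plan" is a list of rows, each a list of 7 numbers: the shift along the tool's x, y, z in m, then the turn, a rotation vector about the tool's x, y, z in degrees, then the opening, from 0 (shut) to 1 (fully open). A call has 1 to 5 rows; each row is the pose to reach, as a shift and turn from the pose commanded when the call began, along the tool's axes at that moment; what a row does not reach only later rows make up. A row lasts 1/12 s, in which the tool goes at most 41.7 mm and 7.16 degrees, less where a joint would pass 70% of its speed; a pose out of reach is approached as far as the arm can. A call with a gripper value outside its range is refused whole. The fingers move at their own pace and stop on an object; "newtons" is the grip in N (left out, the last holds). Time passes only in rows, so rows that repeat a pose let the fingers close. It gives the time, the measured TCP pose, the force, the opening and the grip force at its end, in the units of the state.
- robot.sense(): the state, without advancing time (a new reading comes with each control period).
- robot.grab_frame(name): name is "scene" or "side" or "wrist"; returns the picture (384x512x3 uint8, blue, green, red); there is no depth.
- robot.get_calibration(name): a dict with "camera_matrix" (3x3 intrinsics, pixels), "camera_from_world" (4x4, takes a point from world to camera coordinates). Camera axes: x right, y up, looking along -z (the intrinsics and any distortion apply to the point x, -y, -z); pixel columns grow to the right and rows downward; lengths in mm; the calibration is good to about 2 mm. A picture is of the moment at which its call begins: read the wrist's pose just before it. get_calibration takes no time and is no camera call; for the wrist camera it gives the pose at the moment of the call.
- robot.hand_in(): hands the job in; it is judged then, once.
The state is a dict: "clock": time; "joint_pos": joint angles; "joint_vel": joint speeds; "joint_torque": joint torques, N m; "ee_pos": TCP position; "orientation": TCP orientation; "ft_force": force on the tool from outside, world axes, zero at the start; "ft_torque": the same for the moment, N m; "gripper_width": opening from 0.0 (shut) to 1.0 (fully open); "grip_force": force on a finger pad.
Only numpy, scipy, OpenCV 4.12 (cv2) and the standard library are available. Lean on these libraries where they do the work, as an engineer would, in place of code of your own. Each camera call takes 0.05 s, during which the arm holds its last target. There are 200 camera calls.

## Working session

There is one attempt and no reset: what is moved stays moved. The work goes in short steps, Python scripts to look and compute and a tool call to move; the robot and the scene stay as the last step left them, time stands still between calls to the robot, and variables do not carry over. Pictures are saved under pics/ and viewed, at most 10 in all, crops included, and the job is handed in when it is done.

Besides the shell and the picture viewer there is one more tool, called after ">>>" as name([rows], argument=value, ...), one row to a line, values as JSON. drive_tool: Moves the arm, as the interface text tells. Its arguments: {"type":"object","properties":{"plan":{"type":"array"},"newtons":{"type":"number"}},"required":["plan"]}

```bash
ls; mkdir -p pics; python3 - <<'E'
from rig import robot
import cv2,numpy as np
np.set_printoptions(precision=3,suppress=True)
print(robot.tip_reach); s=robot.sense(); print(s)
for n in("scene","side"):
    cv2.imwrite(f"pics/{n}0.png",cv2.resize(robot.grab_frame(n),None,fx=1.5,fy=1.5,interpolation=cv2.INTER_CUBIC))
for n in("scene","side","wrist"):
    c=robot.get_calibration(n); print(n,c)
E
```

```text
pics
22.0
{'clock': 0.0, 'joint_pos': array([ 1.24 ,  0.239, -0.014,  1.319, -0.   ,  1.571]), 'joint_vel': array([-0.   , -0.001, -0.001, -0.002,  0.001,  0.001]), 'joint_torque': array([  0.001, -53.878,  34.644,   0.018,   0.   ,   0.   ]), 'ee_pos': array([170.396, 496.172, 252.676]), 'orientation': array([-0.   ,  0.165,  0.986, -0.001]), 'ft_force': array([ 0.274, -1.045,  0.93 ]), 'ft_torque': array([-0.001,  0.003,  0.008]), 'grip_force': 0.0, 'gripper_width': 0.9993257336370726}
scene {'camera_matrix': array([[429.718,   0.   , 255.213],
       [  0.   , 429.718, 202.495],
       [  0.   ,   0.   ,   1.   ]]), 'camera_from_world': array([[    0.112,     0.994,    -0.016,    48.543],
       [   -0.782,     0.098,     0.615,   370.963],
       [    0.613,    -0.057,     0.788, -1409.597],
       [    0.   ,     0.   ,     0.   ,     1.   ]])}
side {'camera_matrix': array([[424.965,   0.   , 250.094],
       [  0.   , 424.965, 197.39 ],
       [  0.   ,   0.   ,   1.   ]]), 'camera_from_world': array([[   0.709,   -0.705,    0.019, -450.638],
       [   0.414,    0.439,    0.798, -291.065],
       [  -0.571,   -0.557,    0.603, -975.904],
       [   0.   ,    0.   ,    0.   ,    1.   ]])}
wrist {'camera_matrix': array([[345.103,   0.   , 256.059],
       [  0.   , 345.103, 194.333],
       [  0.   ,   0.   ,   1.   ]]), 'camera_from_world': array([[   0.325,    0.946,   -0.002, -523.581],
       [  -0.9  ,    0.308,   -0.307,   40.524],
       [  -0.29 ,    0.102,    0.952, -380.564],
       [   0.   ,    0.   ,    0.   ,    1.   ]])}
```

View pics/scene0.png

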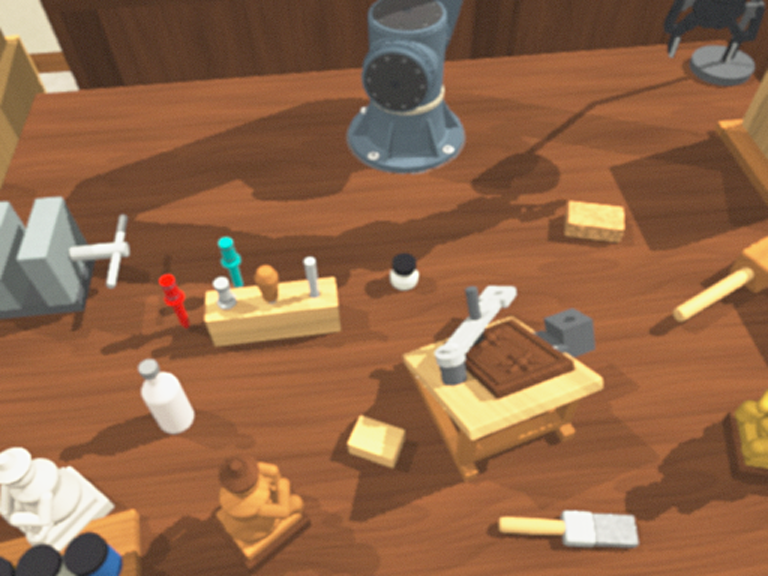

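View pics/side0.png

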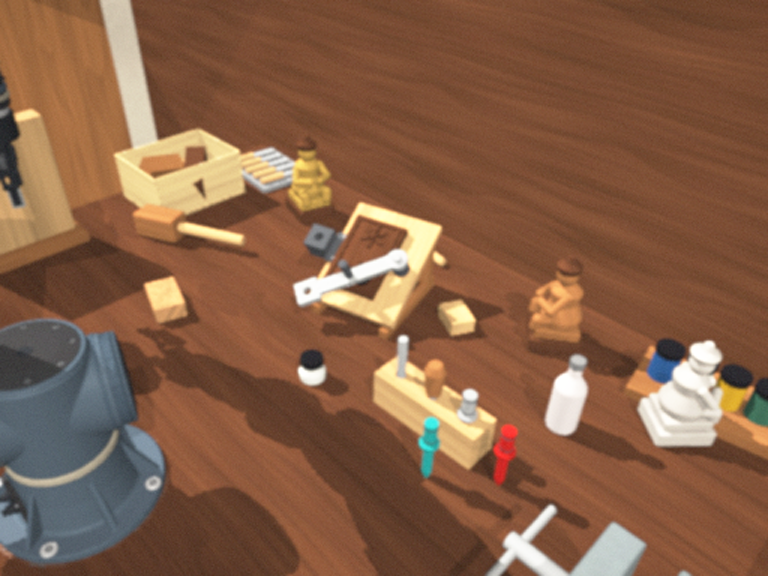

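Candidates for the pin in the scene picture are a turquoise one at (230,260), a red one at (173,300), and the steel collared one in the block at (223,292). The other block tools are the awl at (266,280) and the plain punch at (311,275). I choose the steel collared one and check it in a close crop.

```bash
cat > h.py <<'E'
from rig import robot
import cv2,numpy as np
np.set_printoptions(precision=2,suppress=True)
from scipy.optimize import least_squares
from scipy.spatial.transform import Rotation as R
def P(n,X,c=None):
    c=c or robot.get_calibration(n); T=c["camera_from_world"]; X=np.atleast_2d(X)
    q=X@T[:3,:3].T+T[:3,3]; q=q*[1,-1,-1]; u=q@c["camera_matrix"].T
    return u[:,:2]/u[:,2:]
def tri(obs):  # [(cam,u,v)]
    f=lambda X:np.concatenate([P(n,X)[0]-[u,v] for n,u,v in obs])
    r=least_squares(f,[450,0,50]); return r.x,np.abs(r.fun).max()
E
python3 - <<'E'
from h import *
f={n:robot.grab_frame(n) for n in("scene","side")}
def crop(n,x,y): 
    return cv2.resize(f[n][y:y+75,x:x+100],None,fx=4,fy=4,interpolation=cv2.INTER_CUBIC)
cv2.imwrite("pics/c1.png",np.vstack([np.hstack([crop("scene",295,180),crop("side",190,135)]),np.hstack([crop("scene",130,160),crop("side",240,220)])]))
E
```

```text
(no output)
```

View pics/c1.png

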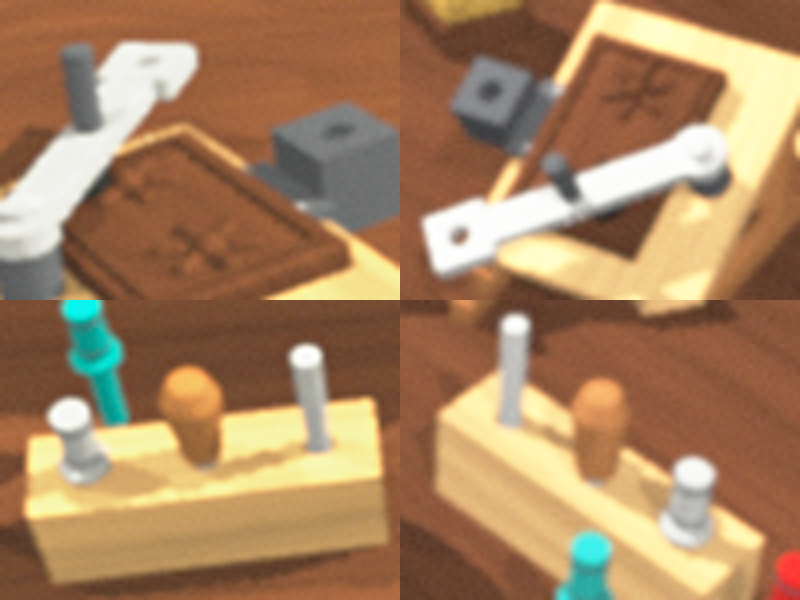

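The crop confirms the steel collared pin is the leftmost tool in the block in the scene view, at crop (75,440), next to the awl at (192,400) and the punch at (308,400). The keeper eye is at crop (150,62) and the knuckle hole at (340,130).

```bash
cat >> h.py <<'E'
def stand(p):
    K=p[:3];a=p[3];t=p[4];c,s=np.cos(a),np.sin(a);h=np.sqrt(3)/2
    z=np.array([-.5*c,-.5*s,h]);x=np.array([h*c,h*s,.5]);y=np.cross(z,x)
    b=np.cos(t)*y-np.sin(t)*x; pv=K+16*z-190*y
    return dict(K=K,x=x,y=y,z=z,b=b,pv=pv,eye=pv+190*b,post=pv+100*b)
E
python3 - <<'E'
from h import *
so=np.array([295,180]);do=np.array([190,135]);r1=np.array([130,160]);r2=np.array([240,220])
C={n:robot.get_calibration(n) for n in("scene","side")}
S=lambda *q:so+np.array(q)/4; D=lambda *q:do+np.array(q)/4
def res(p):
    d=stand(p);z=d['z']
    X=np.array([d['eye'],d['post']+50*z,d['K'],d['pv']+6*z])
    o1=np.array([S(150,62),S(77,50),S(340,130),S(22,208)]);o2=np.array([D(59,234),D(153,160),D(90,91),D(303,143)])
    return np.r_[(P("scene",X,C["scene"])-o1).ravel(),(P("side",X,C["side"])-o2).ravel()]
r=least_squares(res,[500,250,120,0,.8]);print("stand",r.x.tolist());print(r.fun)
d=stand(r.x)
for k in d:print(k,d[k])
for nm,a,b in(("pintop",(70,112),(295,173)),("punchtop",(306,55),(115,24))):
    print(nm,tri([("scene",*(r1+np.array(a)/4)),("side",*(r2+np.array(b)/4))]))
E
```

```text
stand [617.7175245534889, 157.6028196083267, 118.96273435344719, 0.2817643379515428, 0.7228058834235997]
[-1.11  0.34  0.15  0.61 -1.03  0.68 -0.83  0.78 -0.54 -0.94 -0.48 -0.51
 -0.8  -1.08 -2.21 -0.53]
K [617.72 157.6  118.96]
x [0.83 0.24 0.5 ]
y [-0.28  0.96  0.  ]
z [-0.48 -0.14  0.87]
b [-0.76  0.56 -0.33]
pv [662.86 -27.13 132.82]
eye [518.69  79.48  69.98]
post [586.98  28.98  99.74]
pintop (array([ 482.76, -355.56,  120.14]), np.float64(0.9945539957363394))
punchtop (array([ 479.94, -214.79,  147.01]), np.float64(0.7421193635404961))
```

```bash
cat >> h.py <<'E'
ST=[617.72,157.6,118.96,.2818,.7228]
def pose():
    s=robot.sense(); return s,s["ee_pos"],R.from_quat(np.roll(s["orientation"],-1))
def ori(z,y):  # tool z along z, tool y near y
    z=z/np.linalg.norm(z); y=y-z*(y@z); y/=np.linalg.norm(y); return R.from_matrix(np.c_[np.cross(y,z),y,z])
def delta(p,q):  # shift (m) and turn (deg) in tool axes to reach TCP p, orientation q (or half turn)
    s,e,r=pose(); c=[(r.inv()*q*R.from_rotvec([0,0,a])) for a in(0,np.pi)]; c.sort(key=lambda k:k.magnitude())
    print("shift m",(r.inv().apply(p-e)/1000).round(4),"turn",c[0].as_rotvec(degrees=True).round(2),"| alt",c[1].as_rotvec(degrees=True).round(1))
E
python3 - <<'E'
from h import *
for nm,a,b in(("turq",(227,240),(430,423)),("red",(168,281),(508,432))):
    print(nm,tri([("scene",a[0]/1.5,a[1]/1.5),("side",b[0]/1.5,b[1]/1.5)]))
d=stand(ST);t=.36;tg=np.cos(t)*d['x']+np.sin(t)*d['y']
q=ori(-d['z'],tg);p=d['post']+113*d['z'];print(p);delta(p,q)
E
```

```text
turq (array([ 394.36, -350.1 ,  120.82]), np.float64(1.0191080270433872))
red (array([ 466.56, -438.91,  116.56]), np.float64(0.6565157558192709))
[532.72  13.26 197.6 ]
shift m [-0.5  -0.34  0.06] turn [-24.12 -18.63  33.49] | alt [  24.3  -31.4 -141.5]
```

>>> drive_tool([
  [-0.034, -0.023, 0.0, 0, 0, 0, 1],
  [-0.068, -0.046, 0.0, 0, 0, 0, 1],
  [-0.102, -0.069, 0.0, 0, 0, 0, 1],
  [-0.136, -0.092, 0.0, 0, 0, 0, 1],
  [-0.17, -0.115, 0.0, 0, 0, 0, 0.8],
])

```text
clock: 0.62
ee_pos: [294.5, 330.9, 253.2]
orientation: [0.0, 0.164, 0.986, -0.0]
ft_force: [0.7, 1.2, 0.3]
gripper_width: 0.885
grip_force: 0.0
```

>>> drive_tool([
  [-0.034, -0.023, 0.0, 0, 0, 0, 0.8],
  [-0.068, -0.046, 0.0, 0, 0, 0, 0.8],
  [-0.102, -0.069, 0.0, 0, 0, 0, 0.8],
  [-0.136, -0.092, 0.0, 0, 0, 0, 0.8],
  [-0.17, -0.115, 0.0, 0, 0, 0, 0.8],
])

```text
clock: 1.03
ee_pos: [418.1, 166.6, 253.5]
orientation: [0.0, 0.165, 0.986, 0.0]
ft_force: [1.1, 1.6, 0.0]
gripper_width: 0.8
grip_force: 0.0
```

>>> drive_tool([
  [-0.032, -0.022, 0.012, -3.6, -2.8, 5, 0.8],
  [-0.064, -0.044, 0.024, -7.2, -5.6, 10, 0.8],
  [-0.096, -0.066, 0.036, -10.8, -8.4, 15, 0.8],
  [-0.128, -0.088, 0.048, -14.5, -11.2, 20, 0.8],
  [-0.16, -0.11, 0.06, -18, -14, 25, 0.8],
])

```text
clock: 1.45
ee_pos: [533.7, 10.4, 193.6]
orientation: [0.146, 0.371, 0.907, 0.134]
ft_force: [0.5, 1.1, -1.3]
gripper_width: 0.799
grip_force: 0.0
```

```bash
cat > a.py <<'E'
from h import *
d=stand(ST);t=.36;tg=np.cos(t)*d['x']+np.sin(t)*d['y']
q=ori(-d['z'],tg)
for h in(113,33): delta(d['post']+h*d['z'],q)
s=robot.sense();print(s["joint_pos"],s["ft_force"],s["clock"])
E
python3 a.py
```

```text
shift m [ 0.  0. -0.] turn [-5.84 -4.44  8.25] | alt [   6.7   -8.8 -171.4]
shift m [-0.    0.01  0.08] turn [-5.84 -4.44  8.25] | alt [   6.7   -8.8 -171.4]
[-0.06  0.05 -0.49  0.66  0.16  0.74] [ 0.5   1.15 -1.34] 1.45
```

>>> drive_tool([
  [0, 0, 0, -3, -2.2, 4.1, 0.8],
  [0, 0, 0, -5.8, -4.4, 8.2, 0.8],
  [0, 0, 0, -5.8, -4.4, 8.2, 0.8],
])

```text
clock: 1.7
ee_pos: [530.1, 11.6, 191.3]
orientation: [0.187, 0.433, 0.864, 0.174]
ft_force: [-1.2, -0.3, -1.0]
gripper_width: 0.797
grip_force: 0.0
```

```bash
sed -i 's/precision=2/precision=4/' h.py; cat >> a.py <<'E'
cv2.imwrite("pics/w1.png",cv2.resize(robot.grab_frame("wrist"),None,fx=1.5,fy=1.5,interpolation=cv2.INTER_CUBIC))
np.save("w1.npy",np.array([robot.get_calibration("wrist")],dtype=object),allow_pickle=True)
print(P("wrist",[d['eye'],d['post'],d['post']+50*d['z'],d['K'],d['pv']+6*d['z']])*1.5)
E
python3 a.py
```

```text
shift m [-0.0011  0.0056 -0.004 ] turn [-0.33 -0.25 -0.04] | alt [ -0.4   0.5 180. ]
shift m [-0.0015  0.0061  0.076 ] turn [-0.33 -0.25 -0.04] | alt [ -0.4   0.5 180. ]
[-0.0709 -0.0149 -0.6235  0.4729  0.1734  0.9017] [-1.1885 -0.2986 -0.9882] 1.7
[[321.7082 112.7321]
 [395.2428 302.5385]
 [396.8981 345.2922]
 [625.2976 114.8359]
 [462.4361 479.3769]]
```

View pics/w1.png

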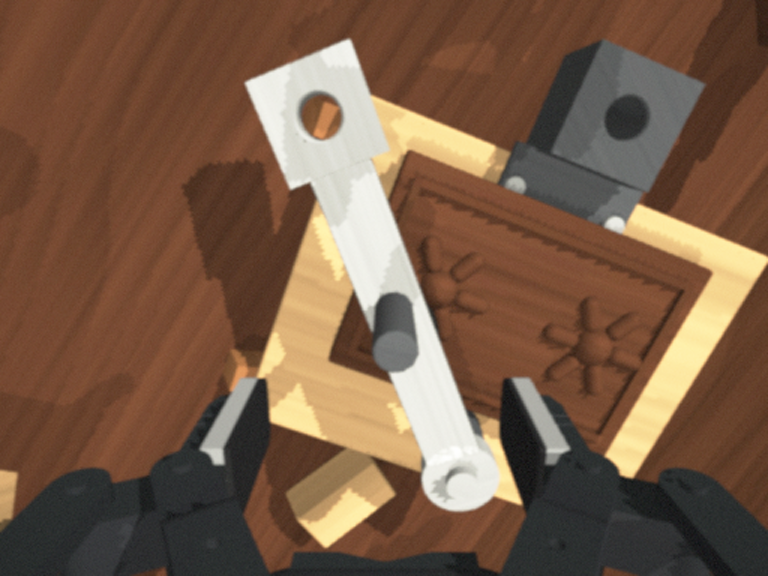

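The wrist view shows the keeper eye at (321,115), the post top at (396,352), the knuckle hole at (628,118) and the stud at (466,482). All of these agree with the fit to about 2 mm. I descend on the post and grip it.

>>> drive_tool([
  [-0.001, 0.006, 0.025, -0.3, -0.2, 0, 0.8],
  [-0.0015, 0.006, 0.05, -0.3, -0.2, 0, 0.6],
  [-0.0015, 0.006, 0.076, -0.3, -0.2, 0, 0.3],
  [-0.0015, 0.006, 0.076, -0.3, -0.2, 0, 0.0],
  [-0.0015, 0.006, 0.076, -0.3, -0.2, 0, 0.0],
], newtons=25)

```text
clock: 2.17
ee_pos: [572.8, 26.1, 128.3]
orientation: [0.188, 0.429, 0.866, 0.174]
ft_force: [-5.7, -0.3, -6.9]
gripper_width: 0.234
grip_force: 3.4
```

>>> drive_tool([
  [0, 0, 0, 0, 0, 0, 0],
  [0, 0, 0, 0, 0, 0, 0],
  [0, 0, 0, 0, 0, 0, 0],
])

```text
clock: 2.42
ee_pos: [572.4, 26.0, 128.7]
orientation: [0.188, 0.43, 0.866, 0.175]
ft_force: [14.7, 5.2, -30.5]
gripper_width: 0.2
grip_force: 25.2
```

```bash
cat > b.py <<'E'
from h import *
def swing(ths):  # waypoints relative to the present pose, following the post about the pivot
    d=stand(ST);s,e,r=pose();z=d['z'];v=e-d['pv'];v=v-z*(v@z);u=v/np.linalg.norm(v)
    th=np.arctan2(-(u@d['x']),u@d['y']);print("theta",th,"radius",np.linalg.norm(v),"h",(e-d['pv'])@z,"F",s["ft_force"],s["gripper_width"])
    for t in ths:
        k=R.from_rotvec(z*(th-t)); print(t,(r.inv().apply(k.apply(v)-v)/1000).round(4),(r.inv()*k*r).as_rotvec(degrees=True).round(1))
if __name__=="__main__": swing([.6,.5,.4,.3,.2,.1,.05,0,-.03])
E
python3 b.py
```

```text
theta 0.7028958308332325 radius 99.8531972898737 h 32.51294104468584 F [ 14.7129   5.1757 -30.462 ] 0.19968588248261637
0.6 [-0.0039 -0.0095  0.    ] [ 0.  -0.  -5.9]
0.5 [-0.0086 -0.0183  0.    ] [  0.1  -0.  -11.6]
0.4 [-0.0141 -0.0266  0.    ] [  0.1  -0.1 -17.4]
0.3 [-0.0205 -0.0343  0.    ] [  0.1  -0.1 -23.1]
0.2 [-0.0276 -0.0413 -0.    ] [  0.1  -0.1 -28.8]
0.1 [-0.0353 -0.0476 -0.    ] [  0.2  -0.1 -34.5]
0.05 [-0.0394 -0.0505 -0.    ] [  0.2  -0.1 -37.4]
0 [-0.0437 -0.0531 -0.    ] [  0.2  -0.1 -40.3]
-0.03 [-0.0463 -0.0546 -0.0001] [  0.2  -0.1 -42. ]
```

>>> drive_tool([
  [-0.004, -0.0095, 0.001, 0, 0, -5.9, 0],
  [-0.0086, -0.0183, 0.001, 0, 0, -11.6, 0],
  [-0.0141, -0.0266, 0.001, 0, 0, -17.4, 0],
  [-0.0205, -0.0343, 0.001, 0, 0, -23.1, 0],
  [-0.0205, -0.0343, 0.001, 0, 0, -23.1, 0],
])

```text
clock: 2.83
ee_pos: [559.7, -10.9, 115.6]
orientation: [0.219, 0.246, 0.935, 0.133]
ft_force: [-5.4, 0.8, -12.0]
gripper_width: 0.201
grip_force: 27.8
```

```bash
python3 b.py
```

```text
theta 1.115903214833188 radius 100.81002117529462 h 32.407391380281716 F [ -5.4005   0.7895 -12.0156] 0.2012785362278642
0.6 [-0.0291 -0.0424 -0.0001] [  0.2  -0.  -29.6]
0.5 [-0.037  -0.0486 -0.0001] [  0.2  -0.1 -35.3]
0.4 [-0.0456 -0.054  -0.0002] [  0.2  -0.1 -41. ]
0.3 [-0.0546 -0.0585 -0.0002] [  0.3  -0.1 -46.7]
0.2 [-0.064  -0.062  -0.0003] [  0.3  -0.1 -52.5]
0.1 [-0.0738 -0.0646 -0.0003] [  0.3  -0.1 -58.2]
0.05 [-0.0787 -0.0656 -0.0003] [  0.3  -0.1 -61.1]
0 [-0.0837 -0.0663 -0.0004] [  0.4  -0.1 -63.9]
-0.03 [-0.0867 -0.0665 -0.0004] [  0.4  -0.1 -65.7]
```

The sign of my rotation was wrong: the keeper opened a little, within its limit. I fix that and swing it up.

```bash
sed -i 's/z\*(th-t)/z*(t-th)/; s/swing(\[.*\])/swing([1,.9,.8,.7,.6,.5,.4,.3,.2,.1,.05,.02,0,-.03])/' b.py; python3 b.py
```

```text
theta 1.115903214833188 radius 100.81002117529462 h 32.407391380281716 F [ -5.4005   0.7895 -12.0156] 0.2012785362278642
1 [ 0.0033  0.0112 -0.    ] [-0.   0.   6.6]
0.9 [ 0.0051  0.0211 -0.    ] [-0.1  0.  12.4]
0.8 [ 0.0058  0.0312 -0.    ] [-0.1  0.  18.1]
0.7 [ 0.0056  0.0412 -0.    ] [-0.1  0.  23.8]
0.6 [ 0.0044  0.0512 -0.0001] [-0.2  0.  29.6]
0.5 [ 0.0022  0.0611 -0.0001] [-0.2  0.1 35.3]
0.4 [-0.001   0.0706 -0.0001] [-0.2  0.1 41. ]
0.3 [-0.0052  0.0798 -0.0002] [-0.3  0.1 46.7]
0.2 [-0.0102  0.0886 -0.0002] [-0.3  0.1 52.5]
0.1 [-0.0161  0.0967 -0.0003] [-0.3  0.1 58.2]
0.05 [-0.0193  0.1006 -0.0003] [-0.3  0.1 61.1]
0.02 [-0.0213  0.1028 -0.0003] [-0.4  0.1 62.8]
0 [-0.0227  0.1043 -0.0003] [-0.4  0.1 63.9]
-0.03 [-0.0249  0.1064 -0.0003] [-0.4  0.1 65.7]
```

>>> drive_tool([
  [0.0033, 0.0112, 0.0005, 0, 0, 6.6, 0],
  [0.0051, 0.0211, 0.0005, 0, 0, 12.4, 0],
  [0.0058, 0.0312, 0.0005, 0, 0, 18.1, 0],
  [0.0056, 0.0412, 0.0005, 0, 0, 23.8, 0],
  [0.0044, 0.0512, 0.0005, 0, 0, 29.6, 0],
])

```text
clock: 3.25
ee_pos: [578.6, 34.9, 133.3]
orientation: [0.178, 0.483, 0.837, 0.186]
ft_force: [1.0, -3.5, -12.8]
gripper_width: 0.199
grip_force: 27.7
```

```bash
python3 b.py
```

```text
theta 0.5845134681810321 radius 99.50017790605142 h 32.253265100735774 F [  0.9764  -3.5335 -12.7776] 0.19897619061769115
1 [-0.0214 -0.035   0.0001] [  0.   -0.1 -23.8]
0.9 [-0.015  -0.0274  0.0001] [  0.   -0.1 -18.1]
0.8 [-0.0093 -0.0193  0.    ] [  0.   -0.  -12.3]
0.7 [-0.0045 -0.0106  0.    ] [ 0.  -0.  -6.6]
0.6 [-0.0005 -0.0014  0.    ] [ 0.  -0.  -0.9]
0.5 [ 0.0025  0.008  -0.    ] [-0.   0.   4.8]
0.4 [ 0.0045  0.0178 -0.    ] [-0.   0.  10.6]
0.3 [ 0.0056  0.0277 -0.0001] [-0.   0.  16.3]
0.2 [ 0.0057  0.0376 -0.0001] [-0.   0.1 22. ]
0.1 [ 0.0047  0.0475 -0.0001] [-0.   0.1 27.8]
0.05 [ 0.0039  0.0524 -0.0002] [-0.   0.1 30.6]
0.02 [ 0.0033  0.0553 -0.0002] [-0.   0.1 32.3]
0 [ 0.0028  0.0573 -0.0002] [-0.   0.1 33.5]
-0.03 [ 0.0021  0.0602 -0.0002] [-0.   0.1 35.2]
```

>>> drive_tool([
  [0.0025, 0.008, 0.0005, 0, 0, 4.8, 0],
  [0.0045, 0.0178, 0.0005, 0, 0, 10.6, 0],
  [0.0056, 0.0277, 0.0005, 0, 0, 16.3, 0],
  [0.0057, 0.0376, 0.0005, 0, 0, 22, 0],
  [0.0047, 0.0475, 0.0005, 0, 0, 27.8, 0],
])

```text
clock: 3.67
ee_pos: [612.6, 60.4, 156.2]
orientation: [0.13, 0.67, 0.696, 0.223]
ft_force: [0.4, -11.1, -9.7]
gripper_width: 0.198
grip_force: 28.0
```

```bash
python3 b.py|sed -n '1p;11,$p'
```

```text
theta 0.09181340141515472 radius 98.47822555295986 h 32.17491706444613 F [  0.3975 -11.1347  -9.6634] 0.19800308909967182
0.1 [-0.0003 -0.0008  0.    ] [-0.  -0.  -0.5]
0.05 [ 0.0013  0.0039 -0.    ] [0.  0.  2.4]
0.02 [ 0.0021  0.0068 -0.    ] [0.  0.  4.1]
0 [ 0.0026  0.0087 -0.    ] [0.  0.  5.3]
-0.03 [ 0.0032  0.0115 -0.    ] [0. 0. 7.]
```

>>> drive_tool([
  [0.0013, 0.004, 0, 0, 0, 2.4, 0],
  [0.0021, 0.007, 0, 0, 0, 4.1, 0],
  [0.0025, 0.0085, 0, 0, 0, 5, 0],
  [0.0025, 0.0085, 0, 0, 0, 5, 0],
])

```text
clock: 4.0
ee_pos: [619.0, 62.6, 160.0]
orientation: [0.12, 0.698, 0.668, 0.228]
ft_force: [-5.4, -8.6, -6.3]
gripper_width: 0.209
grip_force: 28.6
```

```bash
python3 b.py|sed -n '1p'; cat > f.py <<'E'
from h import *
s,e,r=pose();print("tool F",r.inv().apply(s["ft_force"]))
E
python3 f.py
```

```text
theta 0.012695403136127692 radius 98.42544189296582 h 32.14685393796947 F [-5.3557 -8.5519 -6.2987] 0.2089174937163467
tool F [-9.4619 -6.9966  1.7359]
```

>>> drive_tool([
  [0.0003, 0.0013, 0, 0, 0, 0.8, 0],
  [0.0006, 0.0026, 0, 0, 0, 1.6, 0],
  [0.0006, 0.0026, 0, 0, 0, 1.6, 0],
])

```text
clock: 4.25
ee_pos: [619.2, 62.6, 160.0]
orientation: [0.116, 0.708, 0.658, 0.228]
ft_force: [-15.6, -10.7, -3.9]
gripper_width: 0.199
grip_force: 29.9
```

```bash
python3 b.py|sed -n '1p';python3 f.py
```

```text
theta 0.011931640215008038 radius 98.33177274627988 h 32.06483275487358 F [-15.5516 -10.6909  -3.8652] 0.19869651340246386
tool F [-11.6496 -14.3314  -5.4759]
```

>>> drive_tool([
  [0.0003, 0.0015, 0, 0, 0, 0, 0],
  [0.0003, 0.0015, 0, 0, 0, 0, 0],
  [0.0003, 0.0015, 0, 0, 0, 0, 0],
])

```text
clock: 4.5
ee_pos: [619.2, 62.5, 159.9]
orientation: [0.115, 0.708, 0.659, 0.227]
ft_force: [-21.4, -12.9, -1.5]
gripper_width: 0.2
grip_force: 30.8
```

```bash
python3 b.py|sed -n '1p';python3 f.py
```

```text
theta 0.012025842195555114 radius 98.25956080242732 h 32.00579542790528 F [-21.4038 -12.9204  -1.4522] 0.20012037545986136
tool F [-13.6096 -18.1493 -10.6089]
```

>>> drive_tool([
  [-0.0004, -0.003, 0, 0, 0, 0, 0],
  [-0.0004, -0.003, 0, 0, 0, 0, 0.4],
  [-0.0004, -0.003, 0, 0, 0, 0, 0.6],
  [-0.0004, -0.003, 0, 0, 0, 0, 0.8],
  [-0.0004, -0.003, -0.03, 0, 0, 0, 0.8],
])

```text
clock: 4.92
ee_pos: [607.1, 60.8, 184.0]
orientation: [0.115, 0.706, 0.66, 0.23]
ft_force: [0.2, -0.4, 0.4]
gripper_width: 0.764
grip_force: 0.0
```

>>> drive_tool([
  [0.0, 0, -0.03, 0, 0, 0, 0.8],
  [0, 0, -0.06, 0, 0, 0, 0.8],
  [0, 0, -0.06, 0, 0, 0, 0.8],
])

```text
clock: 5.17
ee_pos: [579.3, 51.8, 245.6]
orientation: [0.12, 0.705, 0.659, 0.235]
ft_force: [1.5, -0.3, 0.7]
gripper_width: 0.801
grip_force: 0.0
```

```bash
python3 - <<'E'
from h import *
p=list(ST);p[4]=0;d=stand(p)
cv2.imwrite("pics/w2.png",cv2.resize(robot.grab_frame("wrist"),None,fx=1.5,fy=1.5,interpolation=cv2.INTER_CUBIC))
c=robot.get_calibration("wrist");np.savez("w2.npz",**c)
print(robot.sense()["joint_pos"],P("wrist",[d['eye'],d['post'],d['post']+50*d['z'],d['pv']+6*d['z']])*1.5)
E
```

```text
[ 0.0269  0.014  -0.458   0.5812  0.1277  1.6987] [[301.4285 111.929 ]
 [371.4864 291.6162]
 [369.4683 329.3484]
 [435.4674 459.568 ]]
```

View pics/w2.png

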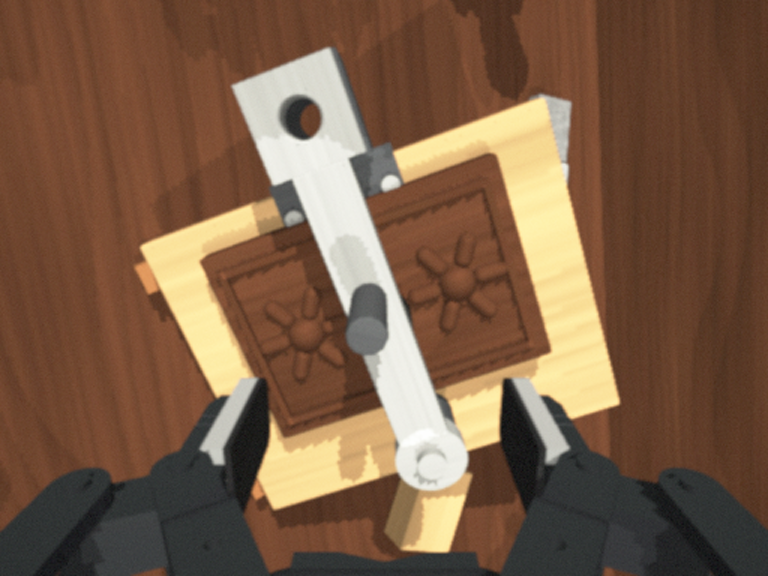

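Closed view: the eye is at (300,117), the post top at (369,335) and the stud at (432,463). The bar covers the knuckle. I refit with all views and work out the way to the pin.

```bash
cat > fit.py <<'E'
from h import *
so=np.array([295,180]);do=np.array([190,135])
C={n:robot.get_calibration(n) for n in("scene","side")}
w1=np.load("w1.npy",allow_pickle=True)[0];w2=dict(np.load("w2.npz"))
def res(p):
    o=[]
    for c,t,w,keys,uv in((C["scene"],p[4],.5,"eTKs",so+np.array([(150,62),(77,50),(340,130),(22,208)])/4),
                    (C["side"],p[4],.5,"eTKs",do+np.array([(59,234),(153,160),(90,91),(303,143)])/4),
                    (w1,p[4],1,"eTKs",np.array([(321,115),(396,352),(628,118),(466,482)])/1.5),
                    (w2,0,1,"eTs",np.array([(300,117),(369,335),(432,463)])/1.5)):
        d=stand([*p[:4],t]);z=d['z'];X=dict(e=d['eye'],T=d['post']+50*z,K=d['K'],s=d['pv']+6*z)
        o.append(w*(P("",np.array([X[k] for k in keys]),c)-uv).ravel())
    return np.concatenate(o)
r=least_squares(res,ST,loss="soft_l1");print(r.x.round(4).tolist());print(res(r.x).round(1))
E
python3 fit.py
python3 - <<'E'
from h import *
delta(np.array([482.8,-355.6,210]),ori(np.array([0,0,-1.]),np.array([1,0,0.])))
E
```

```text
[616.273, 155.961, 120.7543, 0.287, 0.7173]
[-0.8 -0.2 -0.2 -0.  -0.9 -0.1 -0.7  0.1 -0.2 -0.6 -0.1 -0.4 -0.4 -0.6
 -1.  -0.4 -0.1  0.3  0.2 -0.8 -2.  -0.9 -2.5  1.3  0.1 -1.3  0.6 -0.3
  3.2  0.4]
shift m [-0.4092 -0.0585 -0.0756] turn [28.98 -9.43 -3.76] | alt [-14.3 -44.1 170.1]
```

>>> drive_tool([
  [-0.04, -0.006, -0.007, 2.9, -0.9, -0.4, 0.8],
  [-0.08, -0.012, -0.015, 5.8, -1.8, -0.8, 0.8],
  [-0.12, -0.018, -0.022, 8.7, -2.7, -1.2, 0.8],
  [-0.16, -0.024, -0.03, 11.6, -3.6, -1.6, 0.8],
  [-0.2, -0.03, -0.038, 14.5, -4.7, -2, 0.7],
])

```text
clock: 5.63
ee_pos: [529.1, -149.1, 223.1]
orientation: [0.057, 0.712, 0.691, 0.114]
ft_force: [1.6, -0.5, -0.9]
gripper_width: 0.704
grip_force: 0.0
```

```bash
cat > g.py <<'E'
from h import *
delta(np.array([482.8,-355.6,210]),ori(np.array([0,0,-1.]),np.array([1,0,0.])))
E
python3 g.py
```

```text
shift m [-0.2078 -0.0399 -0.0143] turn [13.97 -4.64 -1.7 ] | alt [ -7.2 -21.7 176.8]
```

>>> drive_tool([
  [-0.041, -0.008, -0.003, 2.8, -0.9, -0.3, 0.7],
  [-0.082, -0.016, -0.006, 5.6, -1.8, -0.7, 0.7],
  [-0.123, -0.024, -0.009, 8.4, -2.8, -1, 0.7],
  [-0.165, -0.032, -0.0115, 11.2, -3.7, -1.3, 0.7],
  [-0.208, -0.04, -0.0143, 14, -4.6, -1.7, 0.7],
])

```text
clock: 6.05
ee_pos: [483.5, -352.5, 209.5]
orientation: [-0.0, 0.707, 0.707, -0.0]
ft_force: [1.9, 0.2, 0.7]
gripper_width: 0.695
grip_force: 0.0
```

>>> drive_tool([
  [0, 0, 0, 0, 0, 0, 0.7],
  [0, 0, 0, 0, 0, 0, 0.7],
])

```text
clock: 6.22
ee_pos: [483.9, -352.2, 208.3]
orientation: [-0.001, 0.708, 0.706, 0.0]
ft_force: [0.4, 0.9, 0.4]
gripper_width: 0.699
grip_force: 0.0
```

```bash
python3 g.py; python3 - <<'E'
from h import *
cv2.imwrite("pics/w3.png",cv2.resize(robot.grab_frame("wrist"),None,fx=1.5,fy=1.5,interpolation=cv2.INTER_CUBIC))
c=robot.get_calibration("wrist");np.savez("w3.npz",**c)
print(P("wrist",np.array([[482.8,-355.6,123],[482.8,-355.6,81]]))*1.5,robot.sense()["ee_pos"])
E
```

```text
shift m [-0.0034 -0.0011 -0.0017] turn [-0.02 -0.09 -0.2 ] | alt [ -0.1   0.  179.8]
[[381.0591 327.7478]
 [381.5826 296.7471]] [ 483.8815 -350.8642  208.8496]
```

View pics/w3.png

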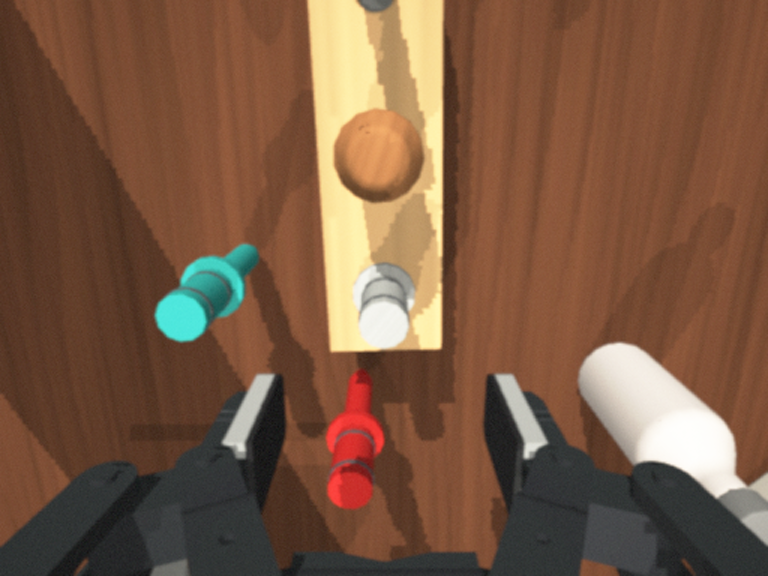

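The pin's grip top is at (384,322), its collar at (384,288). The turquoise and red look-alikes are off to the left and behind, and the jaws will clear them. I solve for the pin's position and descend.

```bash
python3 - <<'E'
from h import *
c=dict(np.load("w3.npz"))
r=least_squares(lambda a:(P("",[a[0],a[1],123],c)[0]-np.array([384,322])/1.5),[482,-355]);print(r.x)
r2=least_squares(lambda a:(P("",[a[0],a[1],81],c)[0]-np.array([384,287])/1.5),[482,-355]);print(r2.x)
x=np.array([*r.x,108.]);delta(x,ori(np.array([0,0,-1.]),np.array([1,0,0.])))
E
```

```text
[ 484.0671 -352.9613]
[ 484.0344 -350.4324]
shift m [-0.0023  0.0002  0.1008] turn [ 0.02 -0.1  -0.12] | alt [ -0.2  -0.  179.9]
```

>>> drive_tool([
  [-0.0015, 0, 0.035, 0, 0, 0, 0.7],
  [-0.0015, 0, 0.07, 0, 0, 0, 0.7],
  [-0.0015, 0, 0.1, 0, 0, 0, 0.7],
  [-0.0015, 0, 0.1, 0, 0, 0, 0.6],
  [-0.0015, 0, 0.1, 0, 0, 0, 0.4],
], newtons=60)

```text
clock: 6.68
ee_pos: [483.2, -350.1, 109.6]
orientation: [-0.001, 0.707, 0.707, 0.001]
ft_force: [0.6, -0.6, 0.1]
gripper_width: 0.476
grip_force: 0.0
```

>>> drive_tool([
  [0, 0, 0, 0, 0, 0, 0],
  [0, 0, 0, 0, 0, 0, 0],
  [0, 0, 0, 0, 0, 0, 0],
  [0, 0, 0, 0, 0, 0, 0],
])

```text
clock: 7.02
ee_pos: [484.7, -352.3, 112.4]
orientation: [0.002, 0.707, 0.707, 0.001]
ft_force: [-1.1, 2.2, 8.4]
gripper_width: 0.243
grip_force: 59.0
```

```bash
python3 f.py
```

```text
tool F [ 2.1475 -1.064  -8.3715]
```

>>> drive_tool([
  [0, 0, -0.02, 0, 0, 0, 0],
  [0, 0, -0.05, 0, 0, 0, 0],
  [0, 0, -0.085, 0, 0, 0, 0],
  [0, 0, -0.12, 0, 0, 0, 0],
  [0, 0, -0.12, 0, 0, 0, 0],
])

```text
clock: 7.43
ee_pos: [485.8, -353.4, 238.2]
orientation: [0.006, 0.707, 0.707, 0.001]
ft_force: [-0.4, -0.3, -0.9]
gripper_width: 0.239
grip_force: 59.4
```

```bash
cat > i.py <<'E'
from h import *
import sys
ST[:]=[616.27,155.96,120.75,.287,0]
d=stand(ST); z=d['z']
L=112.4
q=ori(-z,np.cos(-.35)*d['x']+np.sin(-.35)*d['y'])
if __name__=="__main__":
    print("eye",d['eye'],"z",z)
    delta(d['eye']+(float(sys.argv[1])+L)*z,q)
    s,e,r=pose();tip=e+r.as_matrix()[:,2]*L;v=tip-d['eye'];print("tip rel eye x,y,z",v@d['x'],v@d['y'],v@z,"axis tilt",r.as_matrix()[:,2]@np.c_[d['x'],d['y']],"toolF",r.inv().apply(s["ft_force"]),"w",s["gripper_width"],s["clock"])
E
python3 i.py 70; python3 - <<'E'
from h import *
a=robot.grab_frame("wrist");b=robot.grab_frame("side")[190:322,200:376];
cv2.imwrite("pics/w4.png",np.hstack([cv2.resize(a,(512,384)),cv2.resize(b,(288,216))[:, :] if 0 else cv2.copyMakeBorder(cv2.resize(b,(288,216)),0,168,0,0,0)]))
E
```

```text
eye [608.5972 153.6954 134.6064] z [-0.4795 -0.1415  0.866 ]
shift m [ 0.481   0.0357 -0.0569] turn [-27.91   9.71   3.63] | alt [ -14.8  -42.5 -170.6]
tip rel eye x,y,z -229.99705131174738 -452.56925913830105 122.57228757269506 axis tilt [-0.493  -0.0086] toolF [-0.2717 -0.3709  0.933 ] w 0.2394060487191806 7.4333
```

View pics/w4.png

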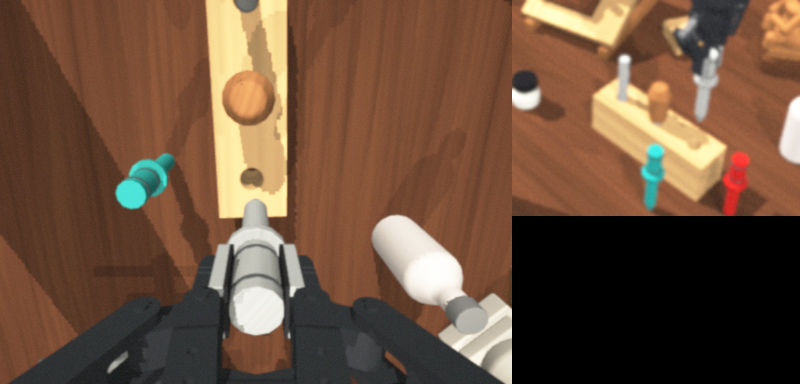

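The pin hangs straight in the jaws, with its grip top at (257,310) and tip end near (256,202) in wrist pixels. The block shows an empty hole, and the awl, punch and look-alikes are untouched.

```bash
python3 - <<'E'
from h import *
s,e,r=pose()
g=lambda x,y,z:P("wrist",e+r.apply([x,y,z]))[0]
L=112.4
for n,zz,rad in(("tip",L,4),("taper",L-14,8),("collar lo",L-75,16),("collar hi",L-81,16),("top",L-123,11)):
    t=np.linspace(0,2*np.pi,60);pts=np.array([g(rad*np.cos(a),rad*np.sin(a),zz) for a in t]);print(n,g(0,0,zz),pts.min(0),pts.max(0))
im=robot.grab_frame("wrist")[185:345,205:309]
cv2.imwrite("pics/w5.png",cv2.resize(im,None,fx=3.7,fy=3.7,interpolation=cv2.INTER_CUBIC))
E
python3 i.py 70
```

```text
tip [255.8285 198.1366] [250.2154 192.787 ] [261.4418 203.4254]
taper [255.7922 204.7679] [243.9251 193.4631] [267.6603 215.8199]
collar lo [255.5693 245.476 ] [223.9517 215.9844] [287.1909 273.3067]
collar hi [255.5391 250.9921] [222.8498 220.6395] [288.2327 279.5808]
top [255.2527 303.2922] [225.8144 277.4499] [284.696  327.7748]
eye [608.5972 153.6954 134.6064] z [-0.4795 -0.1415  0.866 ]
shift m [ 0.4798  0.0375 -0.062 ] turn [-28.39   9.4    3.51] | alt [ -14.3  -43.2 -170.5]
tip rel eye x,y,z -235.86807910105475 -449.53766306346523 117.09910251359517 axis tilt [-0.4984 -0.0005] toolF [-0.4872  0.2334  1.7238] w 0.23956010865820232 7.5833
```

View pics/w5.png

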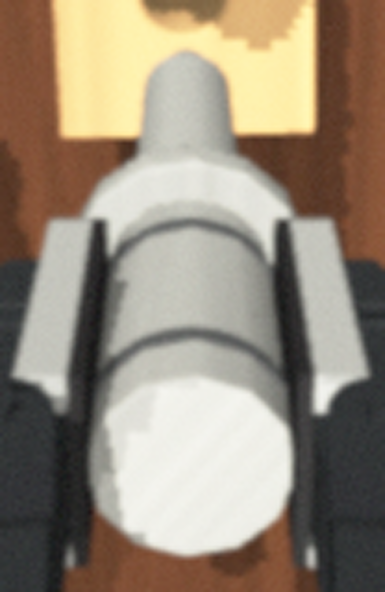

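```bash
python3 - <<'E'
from h import *
s,e,r=pose();c=robot.get_calibration("wrist");t=np.linspace(0,2*np.pi,72)
def circ(p,h,rad):
    x0,tx,L=p[:3]; k=R.from_rotvec([0,tx,0]);y0=p[3]
    X=np.c_[rad*np.cos(t),rad*np.sin(t),np.full(72,-h)]   # h above tip along pin
    X=np.array([0,0,0])+k.apply(X+[0,0,L])+[x0,y0,0]; return P("",e+r.apply(X),c)
def res(p):
    tip=circ(p,0,4);top=circ(p,123,11);col=np.vstack([circ(p,75,16),circ(p,81,16)])
    return np.array([tip[:,1].min()-198.5,top[:,1].min()-287.2,top[:,1].max()-335,top[:,0].min()-229.3,top[:,0].max()-284.7,col[:,1].min()-225.5,(p[1])*5,(p[0])*.05])
q=least_squares(res,[0,0,112,0],diff_step=1e-3);print("x0,tilt,L,y0",q.x,q.fun)
E
```

```text
x0,tilt,L,y0 [ -7.3587   0.0105 117.2968   0.6749] [ 0.2549  0.4659 -0.3688 -0.2521  0.2521 -0.3417  0.0523 -0.3679]
```

>>> drive_tool([
  [0, 0, -0.035, 0, 0, 0, 0],
  [0, 0, -0.07, 0, 0, 0, 0],
  [0.035, 0.003, -0.075, 0, 0, 0, 0],
  [0.075, 0.005, -0.075, 0, 0, 0, 0],
  [0.115, 0.006, -0.075, 0, 0, 0, 0],
])

```text
clock: 8.0
ee_pos: [489.2, -236.1, 303.9]
orientation: [-0.001, 0.708, 0.706, 0.0]
ft_force: [1.5, 0.8, -1.5]
gripper_width: 0.24
grip_force: 59.6
```

```bash
python3 i.py 90
```

```text
eye [608.5972 153.6954 134.6064] z [-0.4795 -0.1415  0.866 ]
shift m [ 0.3612  0.0215 -0.0055] turn [-28.51   9.34   3.37] | alt [ -14.2  -43.5 -170.6]
tip rel eye x,y,z -166.2946640586162 -339.8740571570518 161.6678558002449 axis tilt [-0.5     0.0016] toolF [0.7831 1.4584 1.4968] w 0.23975642163471947 8.0
```

>>> drive_tool([
  [0.04, 0.002, 0, -3, 1, 0.4, 0],
  [0.08, 0.005, 0, -6.5, 2, 0.8, 0],
  [0.12, 0.008, 0, -10, 3, 1.2, 0],
  [0.16, 0.01, -0.002, -13.5, 4.2, 1.6, 0],
  [0.2, 0.012, -0.003, -17, 5.3, 2, 0],
])

```text
clock: 8.42
ee_pos: [500.5, -35.0, 306.7]
orientation: [0.071, 0.711, 0.686, 0.138]
ft_force: [0.6, 0.1, -1.5]
gripper_width: 0.239
grip_force: 59.4
```

```bash
python3 i.py 90
```

```text
eye [608.5972 153.6954 134.6064] z [-0.4795 -0.1415  0.866 ]
shift m [0.1597 0.0035 0.0144] turn [-11.45   3.91   1.5 ] | alt [  -6.1  -17.8 -177.5]
tip rel eye x,y,z -73.49240973182933 -150.17089338375155 117.65804462749848 axis tilt [-0.2095  0.0016] toolF [-0.0104  0.1452  1.5707] w 0.23868206706720693 8.4167
```

>>> drive_tool([
  [0.04, 0.001, 0.003, -3, 1, 0.4, 0],
  [0.08, 0.002, 0.007, -6, 2, 0.8, 0],
  [0.12, 0.003, 0.011, -9, 3, 1.2, 0],
  [0.159, 0.0035, 0.014, -11.5, 3.9, 1.5, 0],
  [0.159, 0.0035, 0.014, -11.5, 3.9, 1.5, 0],
])

```text
clock: 8.83
ee_pos: [509.8, 128.0, 309.3]
orientation: [0.116, 0.702, 0.663, 0.232]
ft_force: [-0.4, -0.7, -2.8]
gripper_width: 0.243
grip_force: 59.5
```

```bash
python3 i.py 25
```

```text
eye [608.5972 153.6954 134.6064] z [-0.4795 -0.1415  0.866 ]
shift m [-0.003   0.0021  0.0649] turn [-0.05 -0.19  0.33] | alt [   0.3   -0.1 -179.7]
tip rel eye x,y,z -0.9771008970211668 3.6679605969132822 89.87923861447409 axis tilt [0.0002 0.0034] toolF [-1.1652 -1.5632  2.1453] w 0.2427068411983045 8.8333
```

>>> drive_tool([
  [-0.001, 0.001, 0.03, 0, -0.2, 0.3, 0],
  [-0.003, 0.002, 0.063, 0, -0.2, 0.3, 0],
  [-0.003, 0.002, 0.063, 0, -0.2, 0.3, 0],
  [-0.003, 0.002, 0.063, 0, -0.2, 0.3, 0],
])

```text
clock: 9.17
ee_pos: [542.6, 127.8, 253.5]
orientation: [0.116, 0.707, 0.66, 0.227]
ft_force: [0.5, 0.0, -2.2]
gripper_width: 0.236
grip_force: 59.5
```

```bash
python3 i.py 25; python3 - <<'E'
from h import *
import i
d=stand(i.ST)
f={n:robot.grab_frame(n) for n in("scene","side","wrist")}
s,e,r=pose();tip=e+r.as_matrix()[:,2]*i.L
out=[]
for n,k,w,h,f0 in(("scene",6,66,50,None),("side",6,66,50,None),("wrist",2,200,150,None)):
    u=P(n,[d['eye'],tip]);o=(u[0]-[w/2,h*.62]).astype(int) if n!="wrist" else np.array([156,110])
    im=f[n][o[1]:o[1]+h,o[0]:o[0]+w];out.append(cv2.resize(im,(w*k,h*k),interpolation=cv2.INTER_CUBIC));print(n,"off",o,"eye",u[0],"tip",u[1],"crop eye/tip",((u-o)*k))
cv2.imwrite("pics/h1.png",np.vstack([np.hstack([a[:300,:396] for a in out[:2]]),cv2.copyMakeBorder(out[2],0,0,0,392,0)]))
E
```

```text
eye [608.5972 153.6954 134.6064] z [-0.4795 -0.1415  0.866 ]
shift m [ 0.0064 -0.0005  0.0009] turn [-0.34  0.42 -0.21] | alt [  0.7   0.5 179.8]
tip rel eye x,y,z -2.6560047575473806 -6.6685679570601435 25.909708205661442 axis tilt [-0.008  -0.0048] toolF [-0.3141 -0.6331  2.1573] w 0.23587651224095726 9.1667
scene off [344 174] eye [377.5331 205.7699] tip [373.8078 195.1575] crop eye/tip [[201.1987 190.6192]
 [178.8468 126.9451]]
side off [177 122] eye [210.1265 153.9197] tip [209.4717 149.2437] crop eye/tip [[198.7591 191.5182]
 [194.8301 163.4624]]
wrist off [156 110] eye [250.7198 178.7706] tip [255.7447 198.1698] crop eye/tip [[189.4397 137.5413]
 [199.4894 176.3395]]
```

View pics/h1.png

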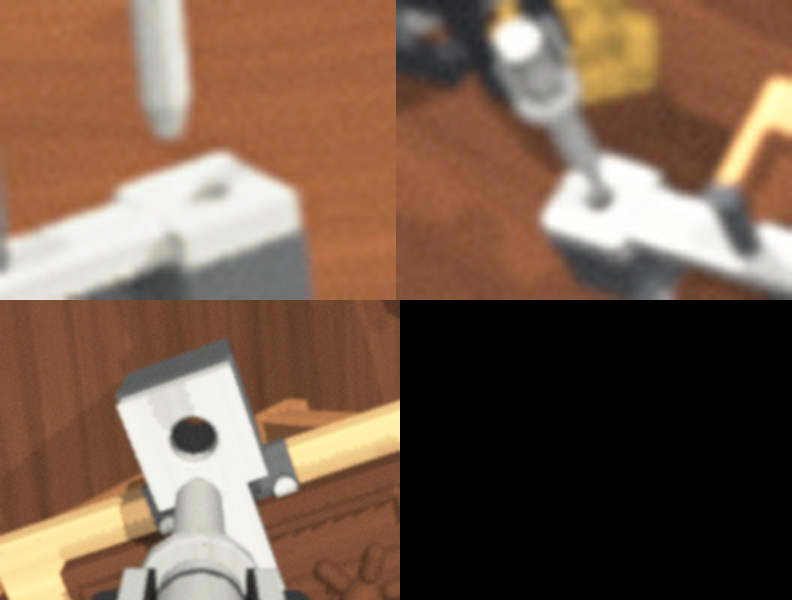

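```bash
cat > rel.py <<'E'
from h import *
import i
d=stand(i.ST);A=np.c_[d['x'],d['y'],d['z']]
def solve(obs):
    C={n:robot.get_calibration(n) for n in obs}
    f=lambda v:np.concatenate([(P(n,d['eye']+A@v,C[n])-P(n,d['eye'],C[n]))[0]*1-np.array(o[:2]) for n,o in obs.items()])
    r=least_squares(f,[0,0,25.]);return r.x,r.fun
O=dict(scene=(-7.3,-9.7),wrist=(3,26),side=(-.5,-3))
print(solve(O)); print(solve({k:O[k] for k in("scene","wrist")})); print(solve({k:O[k] for k in("scene","side")}))
E
python3 rel.py; python3 i.py 25
```

```text
(array([ -1.925 , -12.0223,  27.1984]), array([ 0.8113, -0.0533, -0.2031,  0.1746,  0.8031, -0.0638]))
(array([ -1.9342, -12.2831,  26.6737]), array([ 0.7296,  0.202 , -0.0842,  0.2477]))
(array([ -3.8005, -11.9977,  27.2369]), array([ 0.3261, -0.337 ,  0.5134,  0.4288]))
eye [608.5972 153.6954 134.6064] z [-0.4795 -0.1415  0.866 ]
shift m [ 0.0056 -0.0039  0.0037] turn [ 0.05  0.32 -0.24] | alt [  0.5  -0.1 179.8]
tip rel eye x,y,z 1.5631356859343537 -7.227303367588955 28.77064564168716 axis tilt [-0.001  -0.0055] toolF [-0.8895 -1.3799  1.5911] w 0.2417803319249713 9.3167
```

The two fixed views and the wrist view agree: the tip is about 27 mm above the eye, and 12 mm short of it along the bar (towards the pivot). In the crops the tip is at (168,132) and the eye at (212,190) in the scene view, and at (200,478) and (194,437) in the wrist view.

```bash
cat > ds.py <<'E'
from h import *
import i,sys
d=stand(i.ST);A=np.c_[d['x'],d['y'],d['z']]
ps=[];rs=[];F=[]
for k in range(3):
    if k: robot.grab_frame("scene")
    s,e,r=pose();ps.append(e);rs.append(r);F.append(s["ft_force"])
r=R.concatenate(rs).mean();e=np.mean(ps,0);M=r.as_matrix()
print("deck->tool\n",(r.inv().as_matrix()@A).round(3))
print("TCP rel eye",(e-d['eye'])@A,"axis tilt",M[:,2]@A[:,:2],"F deck",np.mean(F,0)@A,"w",s["gripper_width"],s["clock"])
E
python3 ds.py
```

```text
deck->tool
 [[ 0.347  0.938 -0.005]
 [ 0.938 -0.347  0.002]
 [-0.    -0.006 -1.   ]]
TCP rel eye [  1.9883  -6.6494 141.4264] axis tilt [-0.0003 -0.0056] F deck [-0.974   0.0552 -1.6215] w 0.23958569923099124 9.4167
```

>>> drive_tool([
  [0.006, -0.001, 0, 0, 0, 0, 0],
  [0.012, -0.0023, 0.01, 0, 0, 0, 0],
  [0.012, -0.0023, 0.02, 0, 0, 0, 0],
  [0.012, -0.0023, 0.02, 0, 0, 0, 0],
  [0.012, -0.0023, 0.02, 0, 0, 0, 0],
])

```text
clock: 9.83
ee_pos: [551.8, 143.0, 239.5]
orientation: [0.118, 0.706, 0.66, 0.229]
ft_force: [0.6, 0.8, -1.7]
gripper_width: 0.239
grip_force: 59.5
```

```bash
python3 ds.py|tail -1; python3 - <<'E'
from h import *
import i
d=stand(i.ST)
f={n:robot.grab_frame(n) for n in("scene","side","wrist")}
out=[]
for n,k,w,h in(("scene",6,66,50),("side",6,66,50),("wrist",3,132,100)):
    o=dict(scene=(344,174),side=(177,122),wrist=(190,140))[n]
    im=f[n][o[1]:o[1]+h,o[0]:o[0]+w];out.append(cv2.resize(im,(w*k,h*k),interpolation=cv2.INTER_CUBIC))
ax=[f"{n}: "+str(((P(n,[d['eye'],d['eye']+5*d['z'],d['eye']+75*d['z']])-np.array(dict(scene=(344,174),side=(177,122))[n]))*6).round(0).tolist()) for n in("scene","side")];print(ax)
cv2.imwrite("pics/h2.png",np.vstack([np.hstack(out[:2]),cv2.copyMakeBorder(out[2],0,0,0,396,0)]))
E
```

```text
TCP rel eye [  2.9605   5.6888 119.948 ] axis tilt [-0.0027 -0.0052] F deck [-0.6937  0.4212 -1.953 ] w 0.24493888007618184 9.9333
['scene: [[201.0, 191.0], [200.0, 178.0], [181.0, 1.0]]', 'side: [[199.0, 192.0], [196.0, 187.0], [152.0, 113.0]]']
```

>>> drive_tool([
  [0, 0, 0.004, 0, 0, 0, 0],
  [0, 0, 0.008, 0, 0, 0, 0],
  [0, 0, 0.011, 0, 0, 0, 0],
  [0, 0, 0.014, 0, 0, 0, 0],
  [0, 0, 0.014, 0, 0, 0, 0],
])

```text
clock: 10.5
ee_pos: [558.8, 144.7, 227.8]
orientation: [0.118, 0.706, 0.659, 0.229]
ft_force: [-0.0, 0.3, -2.3]
gripper_width: 0.238
grip_force: 59.5
```

```bash
python3 ds.py|tail -1
```

```text
TCP rel eye [  3.1873   5.4285 106.1087] axis tilt [-0.0021 -0.0054] F deck [-0.5698  0.0246 -2.1507] w 0.23898167877159293 10.6
```

>>> drive_tool([
  [0, 0, 0.003, 0, 0, 0, 0],
  [0, 0, 0.006, 0, 0, 0, 0],
  [0, 0, 0.008, 0, 0, 0, 0],
  [0, 0, 0.01, 0, 0, 0, 0],
  [0, 0, 0.01, 0, 0, 0, 0],
])

```text
clock: 11.02
ee_pos: [563.6, 145.7, 219.3]
orientation: [0.118, 0.706, 0.659, 0.229]
ft_force: [0.1, -1.4, -3.5]
gripper_width: 0.24
grip_force: 59.8
```

```bash
python3 ds.py|tail -1
```

```text
TCP rel eye [ 3.0492  5.1343 96.1585] axis tilt [-0.0022 -0.006 ] F deck [-1.6761 -2.2125 -3.545 ] w 0.23814109564400704 11.1167
```

>>> drive_tool([
  [-0.0008, -0.0001, 0.003, 0, 0, 0, 0],
  [-0.0008, -0.0001, 0.006, 0, 0, 0, 0],
  [-0.0008, -0.0001, 0.009, 0, 0, 0, 0],
  [-0.0008, -0.0001, 0.012, 0, 0, 0, 0],
  [-0.0008, -0.0001, 0.012, 0, 0, 0, 0],
])

```text
clock: 11.53
ee_pos: [569.5, 146.9, 208.8]
orientation: [0.118, 0.706, 0.659, 0.229]
ft_force: [-0.2, -1.3, -3.7]
gripper_width: 0.241
grip_force: 59.6
```

```bash
python3 ds.py|tail -1
```

```text
TCP rel eye [ 2.9267  4.6269 84.1172] axis tilt [-0.0018 -0.0053] F deck [-2.4761 -1.6588 -2.6083] w 0.2382915713474131 11.6333
```

>>> drive_tool([
  [-0.0005, -0.0005, 0.003, 0, 0, 0, 0],
  [-0.0005, -0.0005, 0.006, 0, 0, 0, 0],
  [-0.0005, -0.0005, 0.009, 0, 0, 0, 0],
  [-0.0005, -0.0005, 0.012, 0, 0, 0, 0],
  [-0.0005, -0.0005, 0.014, 0, 0, 0, 0],
])

```text
clock: 12.05
ee_pos: [575.8, 148.5, 196.6]
orientation: [0.118, 0.706, 0.659, 0.23]
ft_force: [0.5, -1.6, -1.5]
gripper_width: 0.241
grip_force: 59.9
```

```bash
python3 ds.py|tail -1
```

```text
TCP rel eye [ 2.4027  4.3545 70.0903] axis tilt [-0.0015 -0.0051] F deck [-0.9782 -1.2339 -2.0042] w 0.2405598301962596 12.15
```

>>> drive_tool([
  [-0.0003, 0, 0.004, 0, 0, 0, 0],
  [-0.0003, 0, 0.008, 0, 0, 0, 0],
  [-0.0003, 0, 0.012, 0, 0, 0, 0],
  [-0.0003, 0, 0.016, 0, 0, 0, 0],
  [-0.0003, 0, 0.02, 0, 0, 0, 0],
])

```text
clock: 12.57
ee_pos: [585.4, 151.0, 179.2]
orientation: [0.118, 0.706, 0.659, 0.23]
ft_force: [0.4, -0.2, -2.1]
gripper_width: 0.241
grip_force: 59.7
```

```bash
python3 ds.py|tail -1
```

```text
TCP rel eye [ 2.1103  3.9453 49.8147] axis tilt [-0.0018 -0.0051] F deck [-0.7855 -0.2748 -1.611 ] w 0.24287387760472723 12.6667
```

>>> drive_tool([
  [0, 0, 0.003, 0, 0, 0, 0],
  [0, 0, 0.006, 0, 0, 0, 0],
  [0, 0, 0.008, 0, 0, 0, 0],
  [0, 0, 0.01, 0, 0, 0, 0],
  [0, 0, 0.01, 0, 0, 0, 0],
])

```text
clock: 13.08
ee_pos: [590.0, 152.2, 170.5]
orientation: [0.118, 0.706, 0.659, 0.229]
ft_force: [-1.1, -0.0, -0.2]
gripper_width: 0.243
grip_force: 59.7
```

```bash
python3 ds.py|tail -1
```

```text
TCP rel eye [ 2.1956  3.8257 40.3843] axis tilt [-0.0016 -0.0053] F deck [-0.7942 -0.1469 -1.0093] w 0.24020333926747156 13.1833
```

>>> drive_tool([
  [0, 0, 0.002, 0, 0, 0, 0],
  [0, 0, 0.004, 0, 0, 0, 0],
  [0, 0, 0.005, 0, 0, 0, 0],
  [0, 0, 0.005, 0, 0, 0, 0],
])

```text
clock: 13.52
ee_pos: [591.8, 152.7, 168.3]
orientation: [0.118, 0.706, 0.659, 0.23]
ft_force: [-21.8, -6.2, 22.6]
gripper_width: 0.237
grip_force: 63.5
```

```bash
python3 ds.py|tail -1
```

```text
TCP rel eye [ 2.6392  3.8347 37.413 ] axis tilt [ 0.0002 -0.0054] F deck [-8.0502  0.4174 30.259 ] w 0.24184967679210057 13.6167
```

>>> drive_tool([
  [0, 0, -0.0015, 0, 0, 0, 0],
  [0, 0, -0.0015, 0, 0, 0, 0],
  [0, 0, -0.0015, 0, 0, 0, 0.4],
  [0, 0, -0.0015, 0, 0, 0, 0.6],
  [0, 0, -0.0015, 0, 0, 0, 0.7],
])

```text
clock: 14.03
ee_pos: [592.1, 152.7, 167.9]
orientation: [0.118, 0.706, 0.659, 0.23]
ft_force: [-0.4, 0.4, 1.1]
gripper_width: 0.659
grip_force: 0.0
```

>>> drive_tool([
  [0, 0, 0, 0, 0, 0, 0.7],
  [0, 0, -0.02, 0, 0, 0, 0.7],
  [0, 0, -0.05, 0, 0, 0, 0.7],
  [0, 0, -0.09, 0, 0, 0, 0.7],
  [0, 0, -0.12, 0, 0, 0, 0.7],
])

```text
clock: 14.45
ee_pos: [533.3, 136.1, 273.6]
orientation: [0.118, 0.706, 0.659, 0.23]
ft_force: [0.7, 0.1, 0.7]
gripper_width: 0.7
grip_force: 0.0
```

```bash
python3 ds.py|tail -1; python3 - <<'E'
from h import *
import i
d=stand(i.ST)
f={n:robot.grab_frame(n) for n in("scene","side","wrist")}
out=[]
for n,k,w,h,o in(("scene",4,99,75,(310,160)),("side",4,99,75,(177,110)),("wrist",1.5,264,200,(100,80))):
    out.append(cv2.resize(f[n][o[1]:o[1]+h,o[0]:o[0]+w],(396,300),interpolation=cv2.INTER_CUBIC))
    print(n,((P(n,[d['eye'],d['eye']+6*d['z'],d['eye']+48*d['z']])-o)*k).round(0).tolist())
out.append(cv2.resize(f["side"],(396,297)));out[3]=cv2.copyMakeBorder(out[3],0,3,0,0,0)
cv2.imwrite("pics/fin.png",np.vstack([np.hstack(out[:2]),np.hstack(out[2:])]))
E
```

```text
TCP rel eye [  4.6723   4.4006 161.3908] axis tilt [ 0.0038 -0.0056] F deck [1.3937 0.1111 1.7295] w 0.701701502469469 14.55
scene [[270.0, 183.0], [269.0, 173.0], [262.0, 103.0]]
side [[133.0, 176.0], [130.0, 172.0], [113.0, 143.0]]
wrist [[232.0, 159.0], [232.0, 162.0], [232.0, 189.0]]
```

View pics/fin.png

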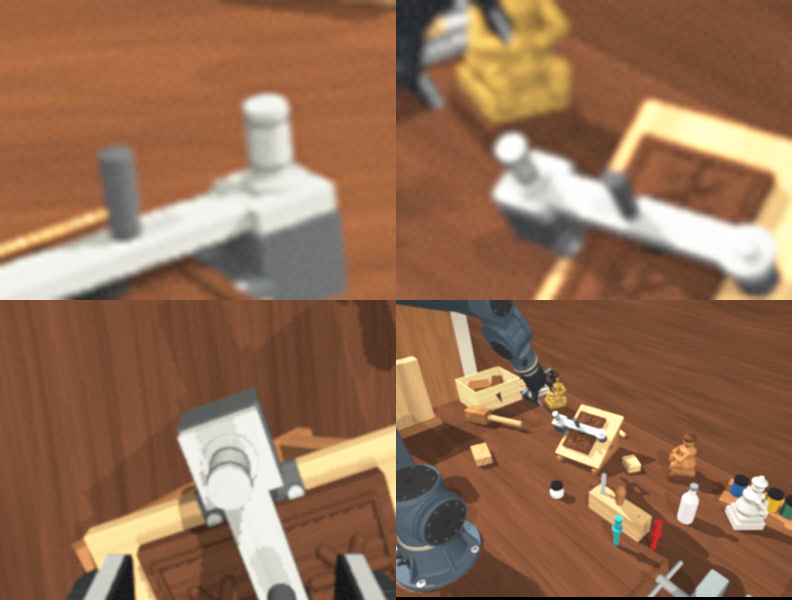

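The pin stands upright in the eye with its collar flat on the keeper: the top is at (265,100) in the scene crop, where (262,103) was predicted. The keeper is closed over the panel, and the awl and punch are still in the block.

```bash
python3 -c "
from rig import robot
print(robot.hand_in())"
```

```text
the job is handed in; nothing more can be done
None
```

The keeper is closed on its stop and the steel locking pin is through both eyes with its collar home and released; the job was handed in at about 14.7 s, with the awl and punch still in the block, and along the way the keeper briefly swung further open (within its limit) because of a sign error I corrected.

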